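Unstack the clean dishes and set up for steaming

ROBOT

A 6-joint arm with a two-finger parallel gripper is mounted at the origin on the work surface. World frame = base frame: x ahead of the robot, y to its left, z up, the work surface at z = 0. Lengths are in mm, angles in degrees, forces in N, time in s.
With the tool pointing down it reaches from about 350 to 850 mm from the base axis. Payload 8.1 kg.
Tool frame: the origin (TCP) lies at the very end of the fingers, on their centre line; the grasp point (between the pads) lies 19 mm behind it (r.grip_point_offset is the distance from the TCP to the grasp point, in mm); z points along the fingers, y is the line along which they close (so a half turn about z gives the same grasp; the last joint's range is limited). The gripper opens to 85 mm and grips with 20 to 120 N. Pads are 22 mm wide; open, the fingers measure 114 mm over their backs; the gripper's body (76 mm by 85 mm) begins 54 mm behind the grasp point. The pads swing forward as they close: fully open they stand 13 mm farther back than shut.
Start: joints at [-4.893, 7.471, 85.268, -0, 87.261, -4.893], TCP at [600.004, 0.022, 231.292] pointing down, gripper open.
Joint ranges: [-169.43, 169.43], [-51.17, 129.36], [1.28, 143.12], [-76.62, 256.62], [0, 156.53], [-152.29, 152.29]. Speed limits (degrees/s): [136.94, 136.94, 159.86, 180, 180, 180].

INTERFACE

Orientations are given as [roll, pitch, yaw] about the fixed x, y, z axes, in that order (R = Rz(yaw) Ry(pitch) Rx(roll)).
In Python, from bench import status, eyes, r gives the robot as it stands.
- The arm moves only by the shell command python3 -m handwheel 'ROWS' [FORCE]. ROWS is a JSON object whose one key "series" holds a list that holds one entry, the list of rows, each a list of 7 numbers: the shift along the tool's x, y, z in cm, then the turn, a rotation vector about the tool's x, y, z in rad, then the opening, from 0 (shut) to 1 (fully open). In form: {"series": [[[tx, ty, tz, rx, ry, rz, claw], ...]]}. A call has 1 to 12 rows; each row is the pose to reach, as a shift and turn from the pose commanded when the call began, along the tool's axes at that moment; what a row does not reach only later rows make up. A row lasts 1/8 s, in which the tool goes at most 62.5 mm and 10.7 degrees, less where a joint would pass 70% of its speed; a pose out of reach is approached as far as the arm can. A call with a gripper value outside its range is refused whole. The fingers move at their own pace and stop on an object; FORCE is the grip in N (left out, the last holds). Time passes only in rows, so rows that repeat a pose let the fingers close. It gives the time, the measured TCP pose, the force, the opening and the grip force at its end, in the units of the state.
- status.sense(): the state, without advancing time (a new reading comes with each control period).
- eyes.snapshot(name): name is "scene" or "side" or "wrist"; returns a dict with "img" (420x560x3 uint8, red, green, blue), "mtx" (3x3 intrinsics, pixels), "R" (3x3) and "t" (3): a world point X has camera coordinates R X + t. Camera axes: x right, y down, z forward; pixel columns grow to the right and rows downward; lengths in mm; the calibration is good to about 2 mm. A picture is of the moment at which its call begins. There is no depth.
- r.hand_in(): hands the job in; it is judged then, once.
The state is a dict: "time": time; "joint_pos": joint angles; "qd": joint speeds; "joint_efforts": joint torques, N m; "tool_pos": TCP position; "tcp_rot": TCP orientation; "ft_force": force on the tool from outside, world axes, zero at the start; "wrist_torque": the same for the moment, N m; "finger_gap": finger opening in mm; "grip_force": force on a finger pad.
Only numpy, scipy, OpenCV 4.12 (cv2) and the standard library are available. Lean on these libraries where they do the work, as an engineer would, in place of code of your own. Each camera call takes 0.05 s, during which the arm holds its last target. There are 200 camera calls.

TASK

Take the pile of clean dishes apart from the top and set the counter up for cooking: first the funnel goes spout-down into the mouth of the open glass jar, then the bowl upright onto the middle of the kitchen scale's plate, then the bamboo steamer basket centred on the rim of the big two-eared pot on the hob, and last the bamboo lid, handle up, squarely on top of that basket. Set each thing down gently rather than dropping it, and leave the jar, the small pan and the closed spice jar standing where they are.

Things in the scene. Friction and masses are not known exactly. Their poses are not given: they have to be found in the camera images.
- funnel: Plastic funnel, 80 mm tall, 40 g; origin at the centre of its spout end, z up its axis. Spout 30 mm across up to z=32, cone widening to 52 mm at z=50, then a straight band 52 mm across up to z=80, gripped across from above. Wall 3 mm. Starts spout-down in the bowl, whose rim is then at funnel z=48.
- bowl: Double-walled stainless bowl, 76 mm across, 54 mm tall, upright wall 8 mm thick (mid-wall radius 34 mm), inner floor at 6 mm, foot 64 mm across; 150 g. Origin at the centre of its underside, z up; round, yaw means nothing. Its rim wall can be pinched from above. Starts on the floor of the steamer basket.
- basket: Round bamboo steamer basket, open on top, solid floor 8 mm thick, 144 mm across, 42 mm tall, upright wall 9 mm thick (mid-wall radius 67.5 mm); 160 g. Origin at the centre of its underside, z up; round, yaw means nothing. Its rim wall can be pinched from above. Starts as the bottom of the pile, on the counter.
- lid: Bamboo steamer lid, disc 144 mm across, flat below, 20 mm thick in the middle, 12 mm at the edge; 140 g. Origin at the centre of its underside, z up. Bar handle over the centre along the lid's x: 64 mm long, 14 mm wide (y), from 34 to 48 mm above the origin. Starts on the counter, handle up, any yaw. On the basket its origin is 42 mm above the basket's.
- jar: Open clear glass jar, 75 mm tall, body 72 mm in diameter up to 55 mm, neck 54 mm outside, mouth 44 mm inside diameter; loose, 350 g. Origin at the centre of its underside, z up. When seated, the funnel's cone rests on the mouth's inner edge, with the funnel's origin about 31.5 mm above the jar's.
- scale: Flat white kitchen scale, 140 mm (x) by 130 mm (y), 16 mm high, with a round steel plate 110 mm in diameter in the middle whose top is 22 mm above the origin. Origin at the centre of the underside. Does not move.
- pot: Open cream enamel pot on the hob, 132 mm outside diameter, rim 80 mm above its origin, two ear handles along its y axis reaching 90 mm from the centre, below the rim (top 68 mm). Origin at the centre of its underside, 22 mm above the counter, on the pan support. Does not move. Stands on one of the two burners.
- pan: Bystander: small steel pan, 90 mm in diameter, 48 mm tall, with a flat black handle reaching 138 mm from the centre along its y axis; loose, on the hob's other burner. Origin at the centre of its underside.
- spice: Bystander: closed spice jar, 44 mm in diameter, 78 mm tall; loose, on the counter. Origin at the centre of its underside.

How it is judged (in metres and radians):
On the way, in this order (a step that is already met when the one before it is completed fails the run):
1. the funnel sits in the jar's mouth, let go (horizontal distance between funnel and jar below 0.01 m and z of funnel in the frame of jar between 0.0265 and 0.0365 m and angle between funnel's own z axis and vertical below 0.15 rad and contact force between the fingers and funnel below 0.1 N), for 0.2 s.
2. the bowl stands on the scale's plate, let go (horizontal distance between bowl and scale below 0.015 m and z of bowl in the frame of scale between 0.018 and 0.026 m and angle between bowl's own z axis and vertical below 0.08 rad and contact force between the fingers and bowl below 0.1 N), for 0.2 s.
3. the steamer basket stands on the pot's rim, let go (horizontal distance between basket and pot below 0.012 m and z of basket in the frame of pot between 0.075 and 0.085 m and angle between basket's own z axis and vertical below 0.08 rad and contact force between the fingers and basket below 0.1 N), for 0.2 s.
4. the lid lies on the basket, which stands on the pot, let go (horizontal distance between basket and pot below 0.012 m and z of basket in the frame of pot between 0.075 and 0.085 m and angle between each of basket, lid's own z axis and vertical below 0.08 rad and horizontal distance between lid and basket below 0.012 m and z of lid in the frame of basket between 0.037 and 0.047 m and contact force between the fingers and lid below 0.1 N), for 0.2 s.
At the end, for the whole second after the job is handed in: Funnel upright in the jar mouth (within 10 mm of its axis, 5 mm of seated height); bowl upright on the scale within 15 mm of centre; basket level on the pot rim and lid, handle up, level on the basket, each within 12 mm of the axis; jar upright; all released and at rest (horizontal distance between funnel and jar below 0.01 m and z of funnel in the frame of jar between 0.0265 and 0.0365 m and angle between funnel's own z axis and vertical below 0.15 rad and horizontal distance between bowl and scale below 0.015 m and z of bowl in the frame of scale between 0.018 and 0.026 m and angle between each of bowl, basket, lid's own z axis and vertical below 0.08 rad and horizontal distance between basket and pot below 0.012 m and z of basket in the frame of pot between 0.075 and 0.085 m and horizontal distance between lid and basket below 0.012 m and z of lid in the frame of basket between 0.037 and 0.047 m and angle between jar's own z axis and vertical below 0.1 rad and linear speed of each of funnel, bowl, basket, lid, jar below 0.02 m/s); the robot touches nothing.
It fails at once if a thing is dropped (moves untouched by the fingers faster than 0.6 m/s, a fall of about 18 mm) ((contact force between the fingers and funnel below 0.01 N and linear speed of funnel above 0.6 m/s) or (contact force between the fingers and bowl below 0.01 N and linear speed of bowl above 0.6 m/s) or (contact force between the fingers and basket below 0.01 N and linear speed of basket above 0.6 m/s) or (contact force between the fingers and lid below 0.01 N and linear speed of lid above 0.6 m/s)).
It fails at once if the jar is shifted by more than 35 mm (distance of jar from where it was at the start of the episode above 0.035 m).
It fails at once if the small pan or the spice jar is shifted by more than 25 mm (distance of any of pan, spice from where it was at the start of the episode above 0.025 m).
It also fails if it takes over 136 s, if anything falls off the work surface, if the arm or the gripper's body presses on something with over 40 N, if the wrist force passes 120 N, or if a joint passes its speed limit or range.

## Working session

There is one attempt and no reset: what is moved stays moved. The work goes in short steps, Python scripts to look and compute and a shell command to move; the robot and the scene stay as the last step left them, time stands still between calls to the robot, and variables do not carry over. Pictures are saved under pics/ and viewed, at most 14 in all, crops included, and the job is handed in when it is done.

```bash
ls; mkdir -p pics; python3 - <<'E'
from bench import status, eyes, r
import cv2,pickle
d={}
for n in ("scene","side","wrist"):
    s=eyes.snapshot(n); d[n]=s; cv2.imwrite(f"pics/{n}0.png",s["img"][:,:,::-1]); print(n,s["mtx"].tolist(),s["R"].round(3).tolist(),s["t"].round(1).tolist())
pickle.dump(d,open("s0.pkl","wb"))
st=status.sense(); print(st)
E
```

```text
pics
scene [[435.3234814659288, 0.0, 288.6368654813642], [0.0, 435.3234814659288, 208.56063970802634], [0.0, 0.0, 1.0]] [[-0.739, 0.674, 0.019], [0.397, 0.458, -0.795], [-0.545, -0.58, -0.606]] [433.4, -177.5, 1230.0]
side [[414.70080136538274, 0.0, 278.5313448774462], [0.0, 414.70080136538274, 209.0742111261085], [0.0, 0.0, 1.0]] [[0.937, -0.348, 0.018], [-0.227, -0.648, -0.727], [0.265, 0.677, -0.687]] [-533.3, 136.2, 955.0]
wrist [[296.0206882259972, 0.0, 281.4414429835953], [0.0, 296.0206882259972, 207.65147423913646], [0.0, 0.0, 1.0]] [[1.0, -0.001, -0.003], [-0.0, -0.966, 0.259], [-0.003, -0.259, -0.966]] [-599.5, -33.0, 378.2]
{'time': 0.15, 'joint_pos': array([-4.89351917e+00,  7.50637309e+00,  8.53150721e+01,  1.26701482e-03,
        8.72600670e+01, -4.89508381e+00]), 'qd': array([-0.07955816, -0.08040393, -0.19494712, -0.02526532, -0.03648692,
       -0.01294873]), 'joint_efforts': array([ 1.01583330e-03, -5.70061326e+01, -5.01160097e+01, -1.39109225e-04,
        9.69119486e-03, -7.10949371e-05]), 'tool_pos': array([5.99586648e+02, 6.10063104e-02, 2.30471634e+02]), 'tcp_rot': array([-1.79918893e+02, -8.21641256e-03,  9.00014974e+01]), 'ft_force': array([-0.93043372,  0.36734367, -1.40653345]), 'wrist_torque': array([ 0.03272837, -0.06348403,  0.08192098]), 'grip_force': 0.0, 'finger_gap': 85.02390864579785}
```

View pics/scene0.png

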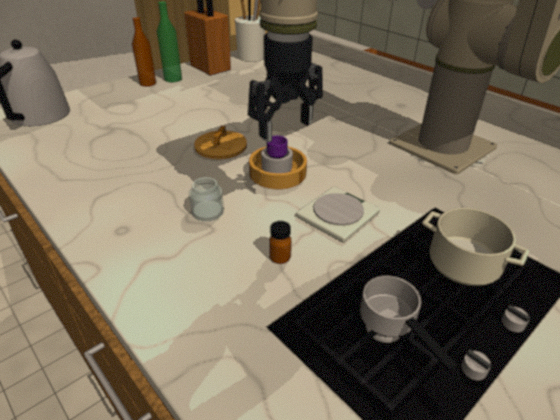

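View pics/side0.png

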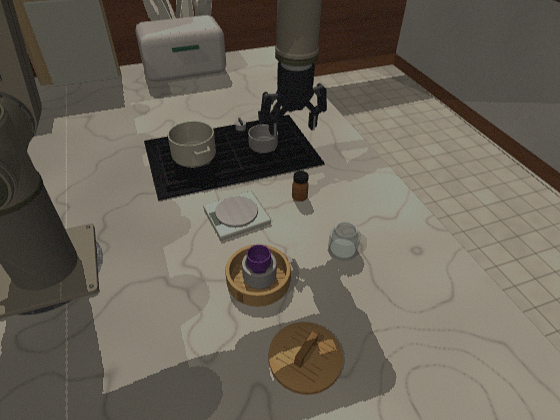

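View pics/wrist0.png

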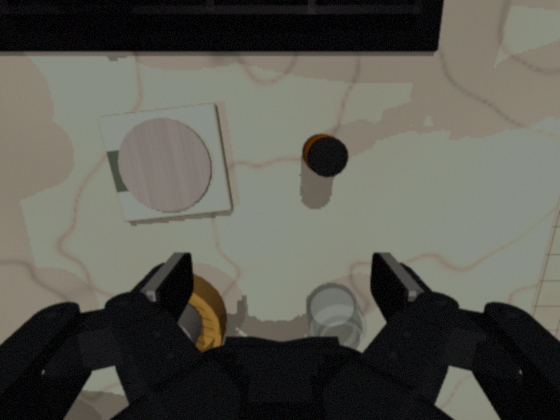

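The views show: funnel, bowl and basket pile at scene (278,160), side (258,268). Lid at scene (221,144), side (306,356). Jar mouth at scene (205,184), side (346,230). Scale plate at scene (339,209), side (237,211). Pot rim at scene (472,243), side (192,138). Pan and spice are near scene (391,303) and (280,229).

```bash
cat > h.py <<'E'
import numpy as np, cv2
def ray(s,uv,z):
    uv=np.atleast_2d(np.float64(uv)); C=-s["R"].T@s["t"]
    d=np.c_[uv,np.ones(len(uv))]@np.linalg.inv(s["mtx"]).T@s["R"]
    return C+d*((z-C[2])/d[:,2])[:,None]
def proj(s,X):
    c=s["R"]@np.float64(X)+s["t"]; p=s["mtx"]@c; return p[:2]/p[2]
def circ(P):
    A=np.c_[2*P[:,:2],np.ones(len(P))]; b=(P[:,:2]**2).sum(1)
    x=np.linalg.lstsq(A,b,rcond=None)[0]; return x[:2],np.sqrt(x[2]+x[:2]@x[:2])
def mask(s,lo,hi,roi):
    m=cv2.inRange(cv2.cvtColor(s["img"],cv2.COLOR_RGB2HSV),lo,hi); k=np.zeros_like(m)
    x0,y0,x1,y1=roi; k[y0:y1,x0:x1]=m[y0:y1,x0:x1]
    cs=cv2.findContours(k,cv2.RETR_EXTERNAL,cv2.CHAIN_APPROX_NONE)[0]
    return max(cs,key=cv2.contourArea)[:,0]
E
python3 - <<'E'
import pickle; from h import *
d=pickle.load(open("s0.pkl","rb"))
for n in d: print(n,"cam",(-d[n]["R"].T@d[n]["t"]).round())
P=dict(funnel=(94,(278,143),(259,252)),basket=(42,(278,165),(258,270)),lid=(12,(221,144),(306,356)),jar=(75,(205,184),(346,230)),plate=(22,(339,209),(237,211)),pot=(102,(472,243),(192,138)),pan=(70,(391,303),(264,133)),spice=(78,(280,229),(300,176)))
for k,(z,a,b) in P.items(): print(k,ray(d["scene"],a,z).round()[0],ray(d["side"],b,z).round()[0])
im=d["side"]["img"]; hs=cv2.cvtColor(im,cv2.COLOR_RGB2HSV)
for n,uv in dict(funnel=(259,265),basket=(232,280),basketfront=(258,296),bowl=(258,278),lid=(290,340),lidd=(280,375),plate=(237,211),potin=(192,145),potw=(192,155),counter=(180,300),scale=(215,222),pan=(264,145)).items(): print(n,hs[uv[1],uv[0]])
E
```

```text
scene cam [1060.  503.  596.]
side cam [ 278. -744.  764.]
wrist cam [601.  66. 372.]
funnel [ 456. -183.   94.] [ 451. -194.   94.]
basket [ 465. -172.   42.] [ 446. -199.   42.]
lid [ 479. -392.   12.] [ 474. -406.   12.]
jar [ 668. -175.   75.] [ 666. -182.   75.]
plate [463.  27.  22.] [460.  16.  22.]
pot [444. 308. 102.] [404. 263. 102.]
pan [631. 284.  70.] [621. 269.  70.]
spice [649.  43.  78.] [640.  33.  78.]
funnel [140 158  55]
basket [ 17 127 124]
basketfront [ 16 121  84]
bowl [11 29 71]
lid [ 17 138  89]
lidd [ 17 122 100]
plate [ 15  29 140]
potin [ 21  41 106]
potw [22 45 85]
counter [ 18  41 137]
scale [37 40 82]
pan [20 23 67]
```

```bash
python3 -m handwheel '{"series": [[[-24,-4,-10,0,0,0,1],[-24,-4,-10,0,0,0,1],[-24,-4,-10,0,0,0,1],[-24,-4,-10,0,0,0,1],[-24,-4,-10,0,0,0,1],[-24,-4,-10,0,0,0,1],[-24,-4,-10,0,0,0,1],[-24,-4,-10,0,0,0,1]]]}' 
python3 - <<'E'
from bench import eyes
import cv2,pickle
s=eyes.snapshot("wrist"); pickle.dump(s,open("w1.pkl","wb")); cv2.imwrite("pics/w1.png",s["img"][:,:,::-1])
E
```

```text
time: 1.15
tool_pos: [560.2, -238.3, 330.4]
tcp_rot: [-179.9, -0.1, 90.1]
ft_force: [-0.2, 0.6, -0.8]
finger_gap: 85.6
grip_force: 0.0
```

View pics/w1.png

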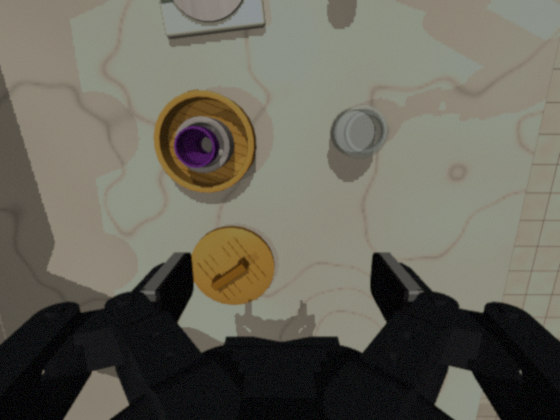

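The wrist view shows the pile at (205,142) with the purple funnel rim near (197,146), the jar mouth near (366,129), and the lid at (232,265) with its handle running from (215,280) to (248,263).

```bash
python3 - <<'E'
import pickle; from h import *
from scipy.optimize import least_squares
s=pickle.load(open("w1.pkl","rb")); 
nad=proj(s,(*(-s["R"].T@s["t"])[:2],0)); print("nadir",nad.round())
def fit(c,z,rad,outer=True):
    c=c.astype(float); ctr=c.mean(0)
    if outer: c=c[((c-ctr)@(ctr-nad))>0]
    P=ray(s,c,z)[:,:2]; x0=P.mean(0)
    f=least_squares(lambda x:np.hypot(*(P-x).T)-rad,x0,loss="soft_l1")
    ff,rr=circ(P); return f.x.round(1),"rms",np.sqrt((f.fun**2).mean()).round(2),"free",ff.round(1),rr.round(1)
hs=cv2.cvtColor(s["img"],cv2.COLOR_RGB2HSV)
fu=mask(s,(125,80,20),(160,255,255),(150,80,260,200)); print("funnel",fit(fu,94,26))
ba=mask(s,(8,110,60),(25,255,255),(140,80,270,205)); print("basket",fit(ba,42,72))
li=mask(s,(8,110,40),(25,255,255),(180,215,290,315)); print("lid12",fit(li,12,72))
# bowl: low saturation inside basket
k=np.zeros(hs.shape[:2],np.uint8); cv2.fillPoly(k,[ba],255)
m=cv2.inRange(hs,(0,0,40),(180,90,255))&cv2.erode(k,np.ones((25,25)))
m|=cv2.drawContours(np.zeros_like(m),[fu],-1,255,-1)
bo=max(cv2.findContours(cv2.morphologyEx(m,cv2.MORPH_CLOSE,np.ones((5,5))),0,1)[0],key=cv2.contourArea)[:,0]; print("bowl62",fit(bo,62,38))
v=s["img"].copy()
for c in (fu,ba,li,bo): cv2.drawContours(v,[c.reshape(-1,1,2)],-1,(0,255,0),1)
cr=np.hstack([cv2.resize(v[80:320,140:290],None,fx=2.5,fy=2.5,interpolation=cv2.INTER_CUBIC),cv2.resize(v[95:170,320:400],(400,375),interpolation=cv2.INTER_CUBIC)[:, :] if 0 else cv2.copyMakeBorder(cv2.resize(s["img"][95:170,320:400],(400,375),interpolation=cv2.INTER_CUBIC),0,225,0,0,0)])
cv2.imwrite("pics/w1c.png",cr[:,:,::-1]); print(cr.shape)
E
```

```text
nadir [282. 128.]
funnel (array([ 452.2, -195.2]), 'rms', np.float64(0.64), 'free', array([ 450.9, -195.4]), np.float64(25.0))
basket (array([ 451.4, -193.3]), 'rms', np.float64(0.68), 'free', array([ 449.9, -193.5]), np.float64(70.8))
lid12 (array([ 476.6, -399.2]), 'rms', np.float64(1.27), 'free', array([ 475.8, -401.3]), np.float64(70.2))
bowl62 (array([ 452.8, -194.1]), 'rms', np.float64(0.76), 'free', array([ 451.4, -194.3]), np.float64(36.9))
(600, 775, 3)
```

View pics/w1c.png

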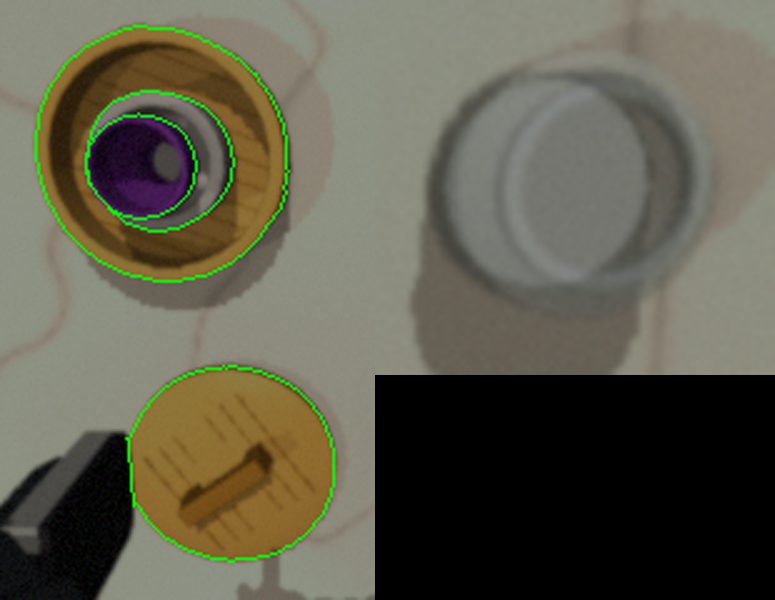

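The masks agree on one axis for the pile, about (452,-194). In the crop the jar's neck arc is at x≈505 and its body edge at x≈712. I'll compute the jar from those and start towards the funnel.

```bash
python3 - <<'E'
import pickle; from h import *
s=pickle.load(open("w1.pkl","rb"))
print("neck left +27:",ray(s,(346,132),75).round(1),"body right -36:",ray(s,(387.4,131.5),55).round(1))
print("neck top/bottom rows:",ray(s,[(366,95+85/5),(366,95+282/5)],75).round(1).tolist())
E
python3 -m handwheel '{"series": [[[4.6,-10.8,15,0,0,0,1],[4.6,-10.8,15,0,0,0,1],[4.6,-10.8,15,0,0,0,1],[4.6,-10.8,15,0,0,0,1],[4.6,-10.8,20,0,0,0,1],[4.6,-10.8,23.5,0,0,0,1],[4.6,-10.8,26.1,0,0,0,1],[4.6,-10.8,26.1,0,0,0,1],[4.6,-10.8,26.1,0,0,0,1]]]}'
```

```text
neck left +27: [[ 644.1 -177.3   75. ]] body right -36: [[ 704.7 -176.8   55. ]]
neck top/bottom rows: [[668.2, -152.5, 75.0], [671.9, -202.1, 75.0]]
time: 2.33
tool_pos: [453.8, -194.6, 72.4]
tcp_rot: [179.9, 0.1, 90.0]
ft_force: [0.0, -0.2, -0.2]
finger_gap: 85.3
grip_force: 0.0
```

```bash
python3 -m handwheel '{"series": [[[0,0,0,0,0,0,0.5],[0,0,0,0,0,0,0.3],[0,0,0,0,0,0,0.3],[0,0,0,0,0,0,0.3],[0,0,0,0,0,0,0.3],[0,0,0,0,0,0,0.3]]]}' 25; python3 -m handwheel '{"series": [[[0,0,-2,0,0,0,0.3],[0,0,-5,0,0,0,0.3],[0,0,-9,0,0,0,0.3],[0,0,-13,0,0,0,0.3],[0,0,-13,0,0,0,0.3]]]}'
python3 - <<'E'
from bench import eyes
import cv2,pickle,numpy as np
a=eyes.snapshot("side"); b=eyes.snapshot("scene"); pickle.dump((a,b),open("s2.pkl","wb"))
cv2.imwrite("pics/l1.png",np.hstack([a["img"][100:400,150:500],b["img"][50:350,130:480]])[:,:,::-1])
E
```

```text
time: 3.08
tool_pos: [452.9, -194.6, 71.9]
tcp_rot: [179.9, 0.1, 90.0]
ft_force: [-0.6, -0.1, 6.4]
finger_gap: 51.4
grip_force: 25.0
time: 3.7
tool_pos: [454.3, -195.3, 205.0]
tcp_rot: [179.6, 0.2, 90.0]
ft_force: [0.7, 0.3, -0.3]
finger_gap: 51.5
grip_force: 26.2
```

View pics/l1.png

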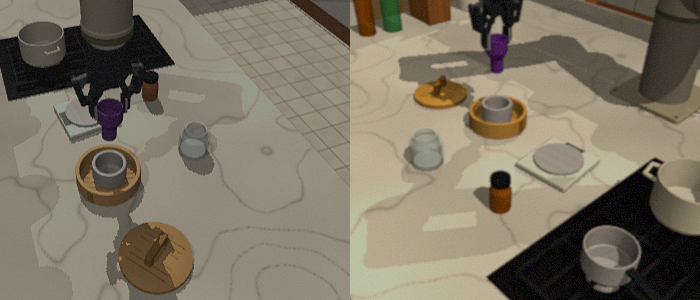

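The funnel came out upright at side crop (110,118), and the bowl stayed centred in the basket.

```bash
python3 -m handwheel '{"series": [[[1.7,6,0,0,0,0,0.3],[1.7,12,0,0,0,0,0.3],[1.7,18,0,0,0,0,0.3],[1.7,21.7,2,0,0,0,0.3],[1.7,21.7,5.5,0,0,0,0.3],[1.7,21.7,5.5,0,0,0,0.3],[1.7,21.7,5.5,0,0,0,0.3],[1.7,21.7,5.5,0,0,0,0.3]]]}'
python3 - <<'E'
from bench import eyes
from h import *
import pickle
a=eyes.snapshot("side"); b=eyes.snapshot("scene"); pickle.dump((a,b),open("s3.pkl","wb"))
o=[]
for s in (a,b):
    c=proj(s,(669,-177,80)).astype(int); o.append(cv2.resize(s["img"][c[1]-50:c[1]+50,c[0]-50:c[0]+50],(400,400),interpolation=cv2.INTER_CUBIC)); print(c)
cv2.imwrite("pics/j1.png",np.hstack(o)[:,:,::-1])
E
```

```text
time: 4.8
tool_pos: [669.7, -177.5, 147.7]
tcp_rot: [179.8, 0.1, 90.0]
ft_force: [-0.3, -0.1, 0.5]
finger_gap: 51.4
grip_force: 26.3
[346 226]
[204 181]
```

View pics/j1.png

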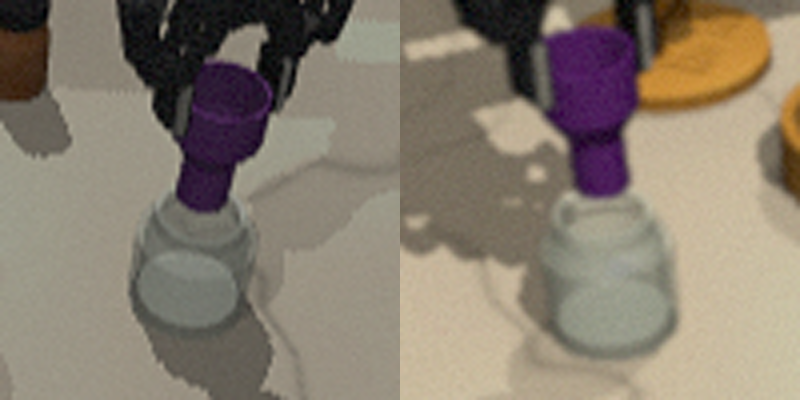

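The spout is centred over the jar mouth in both crops (side: spout x≈203, neck 158 to 243; scene: spout x≈600, neck 552 to 650). Lowering.

```bash
python3 -m handwheel '{"series": [[[0,0,1.5,0,0,0,0.3],[0,0,3,0,0,0,0.3],[0,0,4,0,0,0,0.3],[0,0,4.8,0,0,0,0.3],[0,0,5.2,0,0,0,0.3],[0,0,5.3,0,0,0,0.3],[0,0,5.3,0,0,0,0.3],[0,0,5.3,0,0,0,0.3],[0,0,5.3,0,0,0,0.3]]]}'
```

```text
time: 6.02
tool_pos: [669.2, -177.1, 92.7]
tcp_rot: [180.0, 0.0, 90.0]
ft_force: [1.2, -0.8, -0.9]
finger_gap: 51.2
grip_force: 26.3
```

```bash
python3 -m handwheel '{"series": [[[0,0,0.1,0,0,0,0.3],[0,0,0.2,0,0,0,0.3],[0,0,0.3,0,0,0,0.3],[0,0,0.3,0,0,0,0.3],[0,0,0.3,0,0,0,0.3]]]}'
```

```text
time: 6.65
tool_pos: [669.7, -176.9, 90.2]
tcp_rot: [179.9, 0.0, 90.0]
ft_force: [1.6, 1.3, 5.1]
finger_gap: 51.3
grip_force: 26.8
```

```bash
python3 -m handwheel '{"series": [[[0,0,0,0,0,0,0.7],[0,0,0,0,0,0,0.8],[0,0,0,0,0,0,0.9],[0,0,0,0,0,0,0.9],[0,0,-3,0,0,0,0.9],[0,0,-8,0,0,0,0.9],[0,0,-14,0,0,0,0.9],[0,0,-20,0,0,0,0.9],[0,0,-24,0,0,0,0.9],[0,0,-24,0,0,0,0.9]]]}'
python3 - <<'E'
from bench import eyes
from h import *
import pickle
o=[]
for n in ("side","scene"):
    s=eyes.snapshot(n); c=proj(s,(669,-177,80)).astype(int); o.append(cv2.resize(s["img"][c[1]-50:c[1]+50,c[0]-50:c[0]+50],(400,400),interpolation=cv2.INTER_CUBIC))
    m=mask(s,(125,70,15),(165,255,255),(c[0]-40,c[1]-50,c[0]+40,c[1]+30)); u=m[m[:,1]<m[:,1].mean()]; print(n,circ(ray(s,u,75+36.5)))
cv2.imwrite("pics/j2.png",np.hstack(o)[:,:,::-1])
E
```

```text
time: 7.9
tool_pos: [670.6, -177.6, 335.4]
tcp_rot: [179.5, 0.2, 90.0]
ft_force: [0.4, 0.8, 0.4]
finger_gap: 77.0
grip_force: 0.0
side (array([ 667.7041575, -179.1667024]), np.float64(25.05388564640937))
scene (array([ 670.52782432, -174.81869414]), np.float64(25.843889772385648))
```

View pics/j2.png

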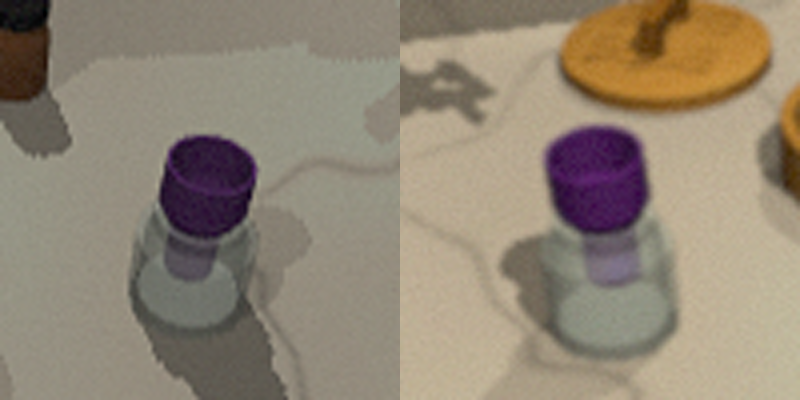

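The funnel is seated upright; both views put its rim circle at about (669,-177) with the correct radius. Next is the bowl, so I'll move the wrist camera over it and measure the scale from the first wrist image.

```bash
python3 -m handwheel '{"series": [[[-2,-6,0,0,0,0,0.5],[-4,-12,0,0,0,0,0.24],[-8.3,-18.3,3,0,0,0,0.24],[-8.3,-18.3,8,0,0,0,0.24],[-8.3,-18.3,8,0,0,0,0.24],[-8.3,-18.3,8,0,0,0,0.24],[-8.3,-18.3,8,0,0,0,0.24]]]}'
python3 - <<'E'
from bench import eyes
from h import *
import pickle
s=eyes.snapshot("wrist"); pickle.dump(s,open("w2.pkl","wb"))
w0=pickle.load(open("s0.pkl","rb"))["wrist"]
print("plate wrist0 x:",ray(w0,[(119,165),(211,165)],22)[:,0].round(1),"y:",ray(w0,[(165,118),(165,213)],22)[:,1].round(1))
print("bowl px",proj(s,(452,-194,62)).round())
cv2.imwrite("pics/w2.png",np.hstack([s["img"][40:300,100:380],cv2.resize(w0["img"][80:240,80:240],(260,260))])[:,:,::-1])
E
```

```text
time: 8.88
tool_pos: [488.3, -260.3, 252.5]
tcp_rot: [179.8, 0.1, 90.1]
ft_force: [-0.5, -0.8, 0.9]
finger_gap: 20.5
grip_force: 0.0
plate wrist0 x: [407.7 516.4] y: [ 76.9 -35.2]
bowl px [247. 127.]
```

View pics/w2.png

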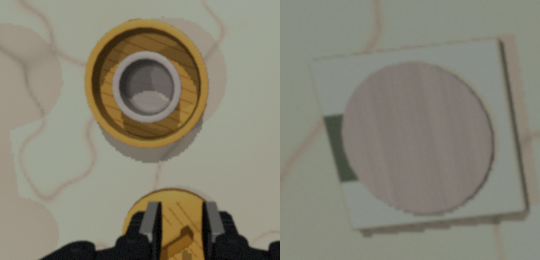

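Bowl rim is at crop (147,87) inside the basket, and the scale plate centre is about (462,21), with its diameter matching 110. Fitting the bowl and basket circles.

```bash
python3 - <<'E'
import pickle; from h import *
s=pickle.load(open("w2.pkl","rb"))
ba=mask(s,(8,110,40),(25,255,255),(170,50,320,200))
(c,r)=circ(ray(s,ba,42)); print("basket",c.round(1),r.round(1))
hs=cv2.cvtColor(s["img"],cv2.COLOR_RGB2HSV); k=np.zeros(hs.shape[:2],np.uint8); cv2.circle(k,(247,127),46,255,-1)
m=cv2.morphologyEx(cv2.inRange(hs,(0,0,30),(180,85,255))&k,cv2.MORPH_OPEN,np.ones((5,5)))
bo=max(cv2.findContours(m,0,1)[0],key=cv2.contourArea)[:,0]
P=ray(s,cv2.convexHull(bo)[:,0],62); c,r=circ(P); print("bowl",c.round(1),r.round(1), (np.hypot(*(P[:,:2]-c).T)-r).std().round(2))
E
```

```text
basket [ 449.1 -193.8] 70.4
bowl [ 451.4 -194.7] 37.5 0.21
```

```bash
python3 -m handwheel '{"series": [[[6.5,0,3,0,0,0,0.24],[6.5,0,9,0,0,0,0.24],[6.5,0,14,0,0,0,0.24],[6.5,0,18,0,0,0,0.24],[6.5,0,19.5,0,0,0,0.24],[6.5,0,20.9,0,0,0,0.24],[6.5,0,20.9,0,0,0,0.24],[6.5,0,20.9,0,0,0,0.24]]]}' 
python3 -m handwheel '{"series": [[[0,0,0,0,0,0,0.24],[0,0,0,0,0,0,0],[0,0,0,0,0,0,0],[0,0,0,0,0,0,0],[0,0,0,0,0,0,0]]]}' 40
```

```text
time: 9.93
tool_pos: [487.2, -195.6, 41.9]
tcp_rot: [179.9, 0.1, 90.0]
ft_force: [0.4, -0.4, 0.5]
finger_gap: 20.4
grip_force: 0.0
time: 10.55
tool_pos: [486.1, -195.4, 41.4]
tcp_rot: [180.0, 0.0, 90.0]
ft_force: [-4.7, 0.6, 7.1]
finger_gap: 9.4
grip_force: 37.6
```

```bash
python3 -m handwheel '{"series": [[[0,0,-0.3,0,0,0,0],[0,0,-1,0,0,0,0],[0,0,-3,0,0,0,0],[0,0,-6,0,0,0,0],[0,0,-10,0,0,0,0],[0,0,-12,0,0,0,0],[0,0,-12,0,0,0,0]]]}' 
python3 - <<'E'
from bench import eyes
from h import *
o=[]
for n in ("side","scene"):
    s=eyes.snapshot(n); c=proj(s,(455,-194,130)).astype(int); print(c); o.append(cv2.resize(s["img"][c[1]-50:c[1]+80,c[0]-65:c[0]+65],(390,390),interpolation=cv2.INTER_CUBIC))
cv2.imwrite("pics/b1.png",np.hstack(o)[:,:,::-1])
E
```

```text
time: 11.42
tool_pos: [487.4, -195.7, 162.7]
tcp_rot: [179.8, 0.1, 90.0]
ft_force: [0.4, -0.1, -1.9]
finger_gap: 8.8
grip_force: 37.8
[260 240]
[275 127]
```

View pics/b1.png

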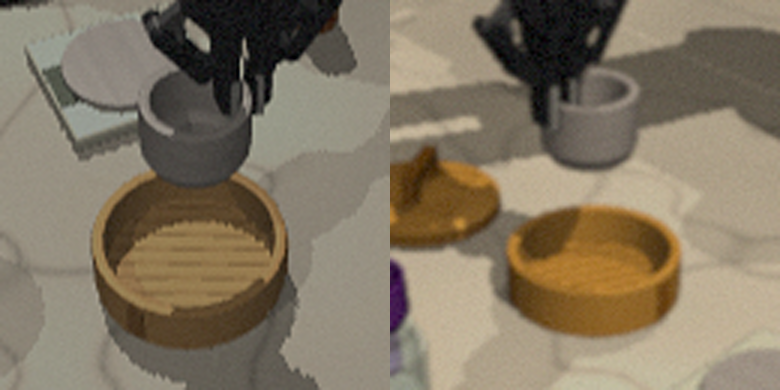

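The bowl hangs level, held at its +x wall. Moving it over the scale and lowering.

```bash
python3 -m handwheel '{"series": [[[5,1,0,0,0,0,0],[10,1,0,0,0,0,0],[15,1,0,0,0,0,0],[20,1,1,0,0,0,0],[21.6,1,4,0,0,0,0],[21.6,1,7,0,0,0,0],[21.6,1,9,0,0,0,0],[21.6,1,9.8,0,0,0,0],[21.6,1,10.2,0,0,0,0],[21.6,1,10.3,0,0,0,0],[21.6,1,10.3,0,0,0,0],[21.6,1,10.3,0,0,0,0]]]}' 
python3 -m handwheel '{"series": [[[0,0,0.1,0,0,0,0],[0,0,0.2,0,0,0,0],[0,0,0.3,0,0,0,0],[0,0,0.3,0,0,0,0]]]}'
```

```text
time: 13.02
tool_pos: [496.5, 21.0, 58.0]
tcp_rot: [179.9, 0.0, 90.0]
ft_force: [0.5, 0.3, -0.2]
finger_gap: 9.1
grip_force: 38.6
time: 13.52
tool_pos: [496.7, 21.0, 55.4]
tcp_rot: [179.9, 0.0, 90.0]
ft_force: [-3.0, 0.6, 8.7]
finger_gap: 8.9
grip_force: 40.0
```

```bash
python3 -m handwheel '{"series": [[[0,0,0,0,0,0,0.24],[0,0,0,0,0,0,0.24],[0,0,0,0,0,0,0.24],[0,0,-2,0,0,0,0.24],[0,0,-6,0,0,0,0.24],[0,0,-12,0,0,0,0.24],[5,-1,-18,0,0,0,0.24],[10,-3,-24,0,0,0,0.24],[18,-5,-26,0,0,0,0.24],[18,-5,-26,0,0,0,0.24],[18,-5,-26,0,0,0,0.24],[18,-5,-26,0,0,0,0.24]]]}' 
python3 - <<'E'
from bench import eyes
from h import *
import pickle
s=eyes.snapshot("wrist"); a=eyes.snapshot("side"); b=eyes.snapshot("scene"); pickle.dump((s,a,b),open("w3.pkl","wb"))
cv2.imwrite("pics/w3.png",np.hstack([s["img"][:300,60:500],cv2.resize(a["img"][150:250,180:300],(360,300))])[:,:,::-1])
E
```

```text
time: 15.02
tool_pos: [445.9, 200.8, 313.7]
tcp_rot: [-180.0, 0.0, 90.0]
ft_force: [-0.3, 0.7, -0.9]
finger_gap: 20.3
grip_force: 0.0
```

View pics/w3.png

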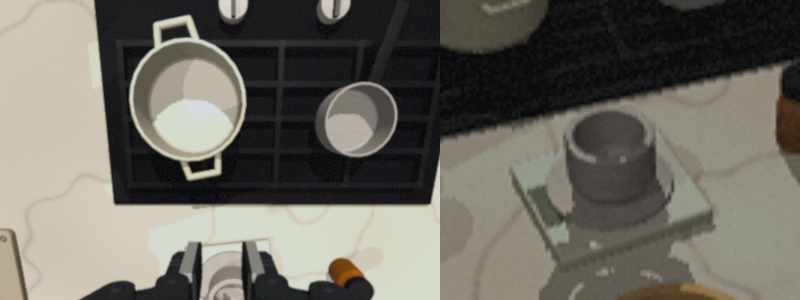

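The bowl stands upright, centred on the plate. The pot rim is at full-image pixels (248,99), spanning columns 190 to 305. Fitting the pot.

```bash
python3 - <<'E'
import pickle; from h import *
from scipy.optimize import least_squares
s,a,b=pickle.load(open("w3.pkl","rb"))
g=cv2.cvtColor(s["img"],cv2.COLOR_RGB2GRAY); k=np.zeros_like(g); k[5:190,170:325]=(g[5:190,170:325]>70)*255
c=max(cv2.findContours(k,0,1)[0],key=cv2.contourArea)[:,0]
P=ray(s,c,102)[:,:2]
f=least_squares(lambda x:np.hypot(*(P-x[:2]).T)-x[2],[*P.mean(0),66],loss="soft_l1",f_scale=1.0); print("pot",f.x.round(1),np.median(abs(f.fun)).round(2))
print("manual x",ray(s,[(190,99),(305,99)],102)[:,0].round(1),"y",ray(s,[(248,37),(248,161)],102)[:,1].round(1))
print("side/scene check: project", proj(a,(f.x[0],f.x[1],102)).round(),proj(b,(f.x[0],f.x[1],102)).round())
E
```

```text
pot [407.8 294.7  66.8] 1.08
manual x [343.2 472.7] y [360.4 228.5]
side/scene check: project [191. 132.] [475. 230.]
```

```bash
python3 -m handwheel '{"series": [[[-6,1,0,0,0,0,0.26],[-12,2,0,0,0,0,0.26],[-18,3.5,0,0,0,0,0.26],[-24,5,0,0,0,0,0.26],[-30,6,2,0,0,0,0.26],[-36,7.2,6,0,0,0,0.26],[-39.5,7.2,11,0,0,0,0.26],[-39.5,7.2,17,0,0,0,0.26],[-39.5,7.2,22,0,0,0,0.26],[-39.5,7.2,22,0,0,0,0.26],[-39.5,7.2,22,0,0,0,0.26]]]}'
python3 - <<'E'
from bench import eyes
from h import *
o=[]
for n in ("side","scene"):
    s=eyes.snapshot(n); c=proj(s,(480,-194,60)).astype(int); o.append(cv2.resize(s["img"][c[1]-60:c[1]+70,c[0]-65:c[0]+65],(390,390),interpolation=cv2.INTER_CUBIC))
    q=proj(s,(450,-194,20)); m=mask(s,(8,100,30),(25,255,255),(int(q[0])-45,int(q[1])-45,int(q[0])+45,int(q[1])+45)); x,y,w,h=cv2.boundingRect(m)
    print(n,"box mid col",x+w/2,"pred col",q[0].round(1))
cv2.imwrite("pics/k1.png",np.hstack(o)[:,:,::-1])
E
```

```text
time: 16.55
tool_pos: [518.7, -194.9, 96.3]
tcp_rot: [179.9, 0.0, 90.0]
ft_force: [0.9, -1.1, 0.8]
finger_gap: 22.0
grip_force: 0.0
side box mid col 258.5 pred col 259.0
scene box mid col 278.0 pred col 276.8
```

View pics/k1.png

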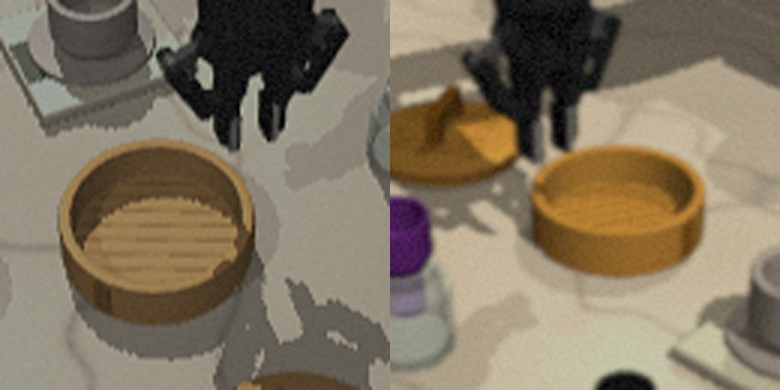

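The open fingers straddle the basket's +x rim (side crop, wall near (250,220)). Going down to pinch.

```bash
python3 -m handwheel '{"series": [[[0,0,3,0,0,0,0.26],[0,0,5,0,0,0,0.26],[0,0,6.5,0,0,0,0.26],[0,0,7.2,0,0,0,0.26],[0,0,7.2,0,0,0,0.26],[0,0,7.2,0,0,0,0.26]]]}'; python3 -m handwheel '{"series": [[[0,0,0,0,0,0,0],[0,0,0,0,0,0,0],[0,0,0,0,0,0,0],[0,0,0,0,0,0,0],[0,0,0,0,0,0,0]]]}' 60
```

```text
time: 17.4
tool_pos: [518.6, -194.2, 23.0]
tcp_rot: [179.9, 0.0, 90.0]
ft_force: [-0.1, 0.2, 0.1]
finger_gap: 22.4
grip_force: 0.0
time: 18.02
tool_pos: [518.7, -194.4, 23.2]
tcp_rot: [179.9, 0.0, 90.0]
ft_force: [-0.3, -0.6, 6.1]
finger_gap: 8.5
grip_force: 60.7
```

```bash
python3 -m handwheel '{"series": [[[0,0,-0.3,0,0,0,0],[0,0,-1,0,0,0,0],[0,0,-3,0,0,0,0],[0,0,-7,0,0,0,0],[0,0,-11,0,0,0,0],[0,0,-15,0,0,0,0],[0,0,-15,0,0,0,0],[0,0,-15,0,0,0,0]]]}'
```

```text
time: 19.02
tool_pos: [517.9, -193.9, 172.5]
tcp_rot: [180.0, 0.0, 90.0]
ft_force: [0.1, -0.5, -2.7]
finger_gap: 8.7
grip_force: 60.2
```

```bash
python3 -m handwheel '{"series": [[[5,0,0,0,0,0,0],[10,0,0,0,0,0,0],[15,-0.5,0,0,0,0,0],[20,-1,0,0,0,0,0],[25,-2,0,0,0,0,0],[30,-3,0,0,0,0,0],[35,-4,0,0,0,0,0],[40,-4.3,0,0,0,0,0],[45,-4.3,0,0,0,0,0],[48.8,-4.3,1,0,0,0,0],[48.8,-4.3,2.5,0,0,0,0],[48.8,-4.3,2.5,0,0,0,0]]]}'
python3 - <<'E'
from bench import eyes
from h import *
o=[]
for n in ("side","scene"):
    s=eyes.snapshot(n); c=proj(s,(408,294,110)).astype(int); print(c); 
    q=mask(s,(8,100,30),(25,255,255),(c[0]-60,max(0,c[1]-60),c[0]+60,c[1]+60)); print(n,cv2.boundingRect(q),proj(s,(408,294,125+21)).round())
    o.append(cv2.resize(s["img"][c[1]-65:c[1]+65,c[0]-65:c[0]+65],(390,390),interpolation=cv2.INTER_CUBIC))
cv2.imwrite("pics/p1.png",np.hstack(o)[:,:,::-1])
E
```

```text
time: 20.52
tool_pos: [472.9, 292.6, 143.9]
tcp_rot: [-179.7, 0.2, 90.0]
ft_force: [-0.4, 0.0, -1.8]
finger_gap: 9.2
grip_force: 61.1
[190 129]
side (161, 101, 54, 39) [189. 119.]
[476 226]
scene (438, 181, 96, 69) [482. 210.]
```

View pics/p1.png

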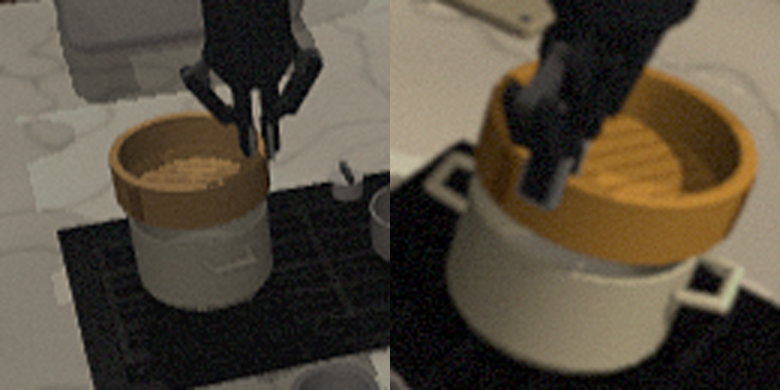

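Side and scene suggest the basket sits slightly off the pot axis towards −x. I'll check by comparing silhouette edges with the predicted axes, now that the arm has settled.

```bash
python3 - <<'E'
import pickle; from bench import eyes,status; from h import *
d=pickle.load(open("s0.pkl","rb"))
G=lambda s:cv2.cvtColor(s["img"],cv2.COLOR_RGB2GRAY).astype(int)
def axiscol(s,x,y,row):
    zs=np.linspace(0,220,221); p=np.array([proj(s,(x,y,z)) for z in zs]); return np.interp(-row,-p[:,1],p[:,0])
g=G(d["side"])
for r in (148,151,154,157): print("side",r,"axis",axiscol(d["side"],408,294.5,r).round(1),g[r,160:228:1].tolist())
g=G(d["scene"])
for r in (236,244,252): print("scene",r,"axis",axiscol(d["scene"],408,294.5,r).round(1),g[r,424:442].tolist(),g[r,502:522].tolist())
print(status.sense()["tool_pos"])
now={n:eyes.snapshot(n) for n in("side","scene")}; pickle.dump(now,open("s4.pkl","wb"))
for n in now:
    c=proj(now[n],(408,294,140)).astype(int); m=mask(now[n],(8,100,30),(25,255,255),(c[0]-60,c[1]-50,c[0]+60,c[1]+50))
    for r in range(c[1]-10,c[1]+25,5):
        x=m[m[:,1]==r][:,0]; print(n,r,(x.min(),x.max()) if len(x) else None,"axis",axiscol(now[n],408,294.5,r).round(1))
E
```

```text
side 148 axis 193.4 [18, 11, 21, 16, 23, 19, 24, 21, 22, 9, 71, 76, 70, 75, 79, 74, 77, 79, 77, 78, 80, 80, 79, 77, 81, 81, 80, 81, 78, 79, 80, 81, 80, 78, 79, 78, 81, 76, 82, 76, 79, 74, 75, 78, 74, 74, 62, 113, 140, 113, 62, 61, 65, 59, 57, 38, 17, 18, 9, 10, 15, 16, 17, 23, 13, 18, 12, 16]
side 151 axis 193.8 [22, 21, 11, 10, 14, 11, 9, 9, 11, 10, 42, 72, 72, 71, 77, 77, 77, 78, 79, 79, 78, 77, 79, 78, 81, 82, 81, 83, 81, 81, 78, 80, 79, 81, 104, 111, 84, 72, 76, 87, 91, 111, 112, 108, 134, 124, 102, 87, 82, 76, 67, 63, 61, 60, 54, 59, 14, 11, 21, 15, 8, 22, 15, 24, 16, 26, 28, 20]
side 154 axis 194.2 [31, 29, 22, 24, 20, 30, 35, 30, 24, 17, 15, 64, 77, 73, 69, 74, 79, 78, 77, 78, 80, 78, 79, 80, 82, 81, 83, 77, 82, 79, 81, 83, 83, 78, 70, 76, 100, 96, 83, 78, 75, 78, 72, 68, 64, 72, 72, 71, 69, 67, 68, 65, 64, 58, 62, 23, 9, 21, 25, 14, 26, 22, 15, 8, 17, 19, 9, 20]
side 157 axis 194.7 [29, 19, 18, 15, 8, 10, 26, 22, 27, 15, 13, 20, 65, 70, 73, 74, 74, 76, 76, 76, 80, 78, 83, 80, 81, 79, 80, 83, 82, 80, 81, 81, 79, 82, 79, 78, 78, 77, 81, 76, 79, 73, 79, 75, 75, 75, 69, 71, 67, 6
[... 648 characters left out ...]
1202]
side 110 (np.int32(164), np.int32(213)) axis 187.7
side 115 (np.int32(162), np.int32(214)) axis 188.4
side 120 (np.int32(163), np.int32(214)) axis 189.2
side 125 (np.int32(164), np.int32(214)) axis 189.9
side 130 (np.int32(165), np.int32(211)) axis 190.7
side 135 (np.int32(169), np.int32(205)) axis 191.4
side 140 None axis 192.2
scene 203 (np.int32(442), np.int32(529)) axis 485.1
scene 208 (np.int32(440), np.int32(532)) axis 483.3
scene 213 (np.int32(439), np.int32(533)) axis 481.4
scene 218 (np.int32(440), np.int32(533)) axis 479.6
scene 223 (np.int32(441), np.int32(531)) axis 477.8
scene 228 (np.int32(446), np.int32(528)) axis 476.0
scene 233 (np.int32(452), np.int32(526)) axis 474.2
```

```bash
python3 - <<'E'
import pickle; from h import *
now=pickle.load(open("s4.pkl","rb")); t=np.linspace(0,2*np.pi,361)
for n in now:
    s=now[n]; c0=proj(s,(408,294,140)).astype(int); m=mask(s,(8,100,30),(25,255,255),(c0[0]-60,c0[1]-50,c0[0]+60,c0[1]+50))
    for cx,cy in((407,294),(417,294),(407,304)):
        p=np.array([proj(s,(cx+72*np.cos(a),cy+72*np.sin(a),z)) for a in t for z in(123.4,165.4)]); print(n,(cx,cy),"box",p.min(0).round(1),p.max(0).round(1))
    print(" measured",m.min(0),m.max(0))
E
```

```text
side (407, 294) box [161.1  99.7] [215.3 140.1]
side (417, 294) box [164.8  99.2] [218.7 139.4]
side (407, 304) box [160.5  98.1] [214.4 138.1]
 measured [162 100] [214 139]
scene (407, 294) box [436.3 177.6] [531.9 248.2]
scene (417, 294) box [433.2 179.6] [529.3 251. ]
scene (407, 304) box [441.2 179.9] [538.1 251.4]
 measured [438 181] [533 249]
```

The basket fits (407.5,295) in both views, close to the pot at (408,294.5). Lowering gently, with a 2 mm hedge in y.

```bash
python3 -m handwheel '{"series": [[[-0.2,0.05,0.6,0,0,0,0],[-0.2,0.05,1.2,0,0,0,0],[-0.2,0.05,1.6,0,0,0,0],[-0.2,0.05,1.9,0,0,0,0],[-0.2,0.05,2,0,0,0,0],[-0.2,0.05,2.1,0,0,0,0],[-0.2,0.05,2.1,0,0,0,0],[-0.2,0.05,2.1,0,0,0,0]]]}'
```

```text
time: 21.72
tool_pos: [475.6, 292.1, 126.5]
tcp_rot: [180.0, -0.0, 90.0]
ft_force: [-0.6, 0.5, -2.2]
finger_gap: 8.4
grip_force: 61.0
```

```bash
python3 -m handwheel '{"series": [[[0,0,0.1,0,0,0,0],[0,0,0.2,0,0,0,0],[0,0,0.2,0,0,0,0],[0,0,0.2,0,0,0,0]]]}'
```

```text
time: 22.22
tool_pos: [475.8, 292.1, 125.2]
tcp_rot: [180.0, -0.0, 90.0]
ft_force: [-2.7, -1.2, 5.0]
finger_gap: 8.4
grip_force: 61.7
```

```bash
python3 -m handwheel '{"series": [[[0,0,0,0,0,0,0.26],[0,0,0,0,0,0,0.26],[0,0,0,0,0,0,0.26],[0,0,-2,0,0,0,0.26],[0,0,-6,0,0,0,0.26],[-2,0,-12,0,0,0,0.26],[-6,-2,-18,0,0,0,0.26],[-9,-4,-20,0,0,0,0.26],[-9,-4,-20,0,0,0,0.26],[-9,-4,-20,0,0,0,0.26]]]}'
python3 - <<'E'
import pickle; from bench import eyes; from h import *
from scipy.optimize import least_squares
s=eyes.snapshot("wrist"); a=eyes.snapshot("side"); b=eyes.snapshot("scene"); pickle.dump((s,a,b),open("w5.pkl","wb"))
q=proj(s,(408,293,144)).astype(int); print("px",q)
m=mask(s,(8,90,40),(25,255,255),(max(0,q[0]-90),0,q[0]+90,q[1]+90)); P=ray(s,cv2.convexHull(m)[:,0],144)[:,:2]
f=least_squares(lambda x:np.hypot(*(P-x[:2]).T)-x[2],[408,293,72],loss="soft_l1"); print("basket",f.x.round(1),np.median(abs(f.fun)).round(2))
t=np.linspace(0,2*np.pi,361)
for n,c in(("side",a),("scene",b)):
    c0=proj(c,(408,294,123)).astype(int); k=mask(c,(8,100,30),(25,255,255),(c0[0]-60,c0[1]-50,c0[0]+60,c0[1]+50))
    p=np.array([proj(c,(408+72*np.cos(x),293+72*np.sin(x),z)) for x in t for z in(102,144)]); print(n,p.min(0).round(1),p.max(0).round(1),"measured",k.min(0),k.max(0))
E
```

```text
time: 23.48
tool_pos: [435.7, 202.2, 325.0]
tcp_rot: [179.9, -0.0, 90.0]
ft_force: [-0.2, 0.4, 0.2]
finger_gap: 22.0
grip_force: 0.0
px [253 102]
basket [409.7 296.2  72.6] 0.14
side [162.9 106.5] [216.3 146.8] measured [164 107] [216 145]
scene [432.9 187.3] [526.5 257.7] measured [434 189] [528 258]
```

The basket sits on the pot at a 2 mm offset in the same camera. Next, the lid: I'll move to look down on it.

```bash
python3 -m handwheel '{"series": [[[-6,0,0,0,0,0,0.5],[-12,0,0,0,0,0,0.5],[-18,0,0,0,0,0,0.5],[-24,0,0,0,0,0,0.5],[-30,1,0,0,0,0,0.5],[-36,2,0,0,0,0,0.5],[-42,3,0,0,0,0,0.5],[-48,4,0,0,0,0,0.5],[-54,4,0,0,0,0,0.5],[-60,4,0,0,0,0,0.5],[-66.8,4,3,0,0,0,0.5],[-66.8,4,5,0,0,0,0.5]]]}'
python3 -m handwheel '{"series": [[[0,0,0,0,0,0,0.5],[0,0,0,0,0,0,0.5],[0,0,0,0,0,0,0.5]]]}'
python3 - <<'E'
import pickle; from bench import eyes; from h import *
s=eyes.snapshot("wrist"); pickle.dump(s,open("w6.pkl","wb"))
q=proj(s,(476,-400,12)).astype(int); print("px",q)
m=mask(s,(8,90,30),(25,255,255),(q[0]-90,max(0,q[1]-90),q[0]+90,q[1]+90)); c,r=circ(ray(s,cv2.convexHull(m)[:,0],12)); print("lid",c.round(1),r.round(1))
cv2.imwrite("pics/w6.png",cv2.resize(s["img"][q[1]-70:q[1]+70,q[0]-70:q[0]+70],(560,560),interpolation=cv2.INTER_CUBIC)[:,:,::-1])
E
```

```text
time: 25.12
tool_pos: [474.6, -468.8, 270.2]
tcp_rot: [-179.8, -0.1, 89.9]
ft_force: [1.1, 0.7, -0.2]
finger_gap: 42.9
grip_force: 0.0
time: 25.5
tool_pos: [476.5, -465.4, 276.4]
tcp_rot: [179.9, 0.1, 90.1]
ft_force: [0.1, 0.2, 1.1]
finger_gap: 42.8
grip_force: 0.0
px [280 127]
lid [ 475.8 -402.4] 71.6
```

View pics/w6.png

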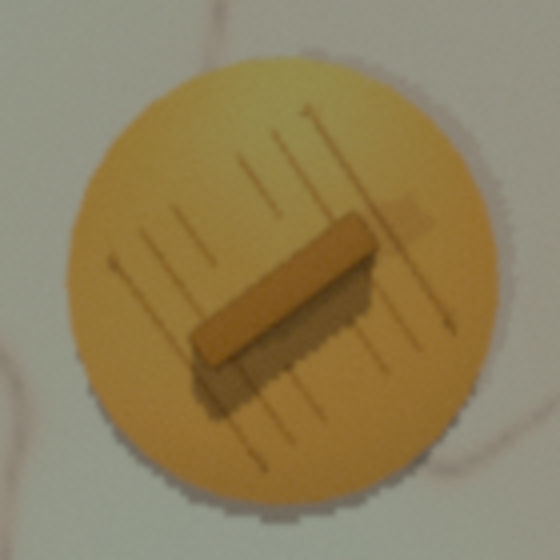

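The lid's handle bar top runs from crop (202,352) to (365,226), i.e. full pixels (260.5,144.9) to (301.3,113.5).

```bash
python3 - <<'E'
import pickle; from h import *
s=pickle.load(open("w6.pkl","rb")); P=ray(s,[(260.5,144.9),(301.3,113.5)],48); d=P[1]-P[0]
print(P.round(1).tolist(),"mid",P.mean(0).round(1),"len",np.hypot(*d[:2]).round(1),"ang",np.degrees(np.arctan2(d[1],d[0])).round(1))
E
```

```text
[[451.6, -420.2, 48.0], [501.0, -383.4, 48.0]] mid [ 476.3 -401.8   48. ] len 61.5 ang 36.7
```

```bash
python3 -m handwheel '{"series": [[[2,0,4,0,0,0.18,0.4],[4,0,9,0,0,0.36,0.4],[6.4,0.05,13,0,0,0.54,0.4],[6.4,0.05,16,0,0,0.72,0.4],[6.4,0.05,17,0,0,0.9,0.4],[6.4,0.05,17,0,0,0.93,0.4],[6.4,0.05,17,0,0,0.93,0.4],[6.4,0.05,17,0,0,0.93,0.4]]]}'
python3 - <<'E'
from bench import status; s=status.sense(); print(s["tool_pos"],s["tcp_rot"],s["joint_pos"].round())
E
```

```text
time: 26.55
tool_pos: [476.7, -402.6, 105.8]
tcp_rot: [179.9, -0.0, 36.9]
ft_force: [0.3, -0.3, 0.6]
finger_gap: 34.0
grip_force: 0.0
[ 476.70390578 -402.56120433  105.81532057] [ 1.79866791e+02 -1.80104294e-02  3.68587737e+01] [-45.  16.  89.  -0.  75.   8.]
```

```bash
python3 -m handwheel '{"series": [[[0,0,3,0,0,0,0.4],[0,0,5.5,0,0,0,0.4],[0,0,7,0,0,0,0.4],[0,0,7.7,0,0,0,0.4],[0,0,7.7,0,0,0,0.4],[0,0,7.7,0,0,0,0.4]]]}'; python3 -m handwheel '{"series": [[[0,0,0,0,0,0,0],[0,0,0,0,0,0,0],[0,0,0,0,0,0,0],[0,0,0,0,0,0,0],[0,0,0,0,0,0,0]]]}' 60
```

```text
time: 27.3
tool_pos: [476.6, -402.6, 28.5]
tcp_rot: [179.9, -0.0, 36.7]
ft_force: [-0.4, -0.7, -0.3]
finger_gap: 33.7
grip_force: 0.0
time: 27.92
tool_pos: [476.6, -402.6, 28.4]
tcp_rot: [179.9, -0.0, 36.7]
ft_force: [-0.7, 0.1, 6.0]
finger_gap: 12.6
grip_force: 60.3
```

```bash
python3 -m handwheel '{"series": [[[0,0,-0.3,0,0,0,0],[0,0,-1,0,0,0,0],[0,0,-4,0,0,0,0],[0,0,-9,0,0,0,0],[0,0,-15,0,0,0,0],[0,0,-20,0,0,0,0],[0,0,-20,0,0,0,0],[0,0,-20,0,0,0,0]]]}'; python3 - <<'E'
import numpy as np
y=np.radians(36.9); x=np.array([np.cos(y),np.sin(y)]); yy=np.array([np.sin(y),-np.cos(y)])
d=np.array([408.5,294])-np.array([476,-402]); print("tx,ty cm",d@x/10,d@yy/10)
E
```

```text
time: 28.92
tool_pos: [475.7, -401.7, 226.7]
tcp_rot: [-180.0, 0.0, 36.7]
ft_force: [-0.1, 0.2, -2.7]
finger_gap: 12.5
grip_force: 59.3
tx,ty cm 36.39137623789367 -59.710888751651225
```

```bash
python3 -m handwheel '{"series": [[[2.3,-3.7,0,0,0,0,0],[5.3,-8.7,0,0,0,0,0],[8.4,-13.7,0,0,0,0,0],[11.4,-18.7,0,0,0,0,0],[14.5,-23.7,0,0,0,0,0],[17.5,-28.7,0,0,0,0,0],[20.6,-33.7,0,0,0,0,0],[23.6,-38.7,0,0,0,0,0],[26.7,-43.7,0,0,0,0,0],[29.7,-48.7,0,0,0,0,0],[32.8,-53.7,0,0,0,0,0],[35,-57.4,0,0,0,0,0]]]}'; python3 -m handwheel '{"series": [[[1.44,-2.34,1,0,0,0,0],[1.44,-2.34,2,0,0,0,0],[1.44,-2.34,2,0,0,0,0],[1.44,-2.34,2,0,0,0,0],[1.44,-2.34,2,0,0,0,0]]]}'
python3 - <<'E'
import pickle; from bench import eyes,status; from h import *
st=status.sense(); T=st["tool_pos"]; print(T.round(1)); t=np.linspace(0,2*np.pi,361); z=T[2]-28.4
for n in("side","scene"):
    c=eyes.snapshot(n); c0=proj(c,(408,294,z)).astype(int); k=mask(c,(8,90,25),(25,255,255),(c0[0]-65,max(0,c0[1]-45),c0[0]+65,c0[1]+22))
    p=np.array([proj(c,(T[0]+72*np.cos(x),T[1]+72*np.sin(x),h)) for x in t for h in(z,z+12)]); print(n,p.min(0).round(1),p.max(0).round(1),"measured",k.min(0),k.max(0))
E
```

```text
time: 30.42
tool_pos: [411.4, 269.1, 224.7]
tcp_rot: [-179.9, 0.2, 36.8]
ft_force: [0.1, -0.7, -1.1]
finger_gap: 12.7
grip_force: 59.4
time: 31.05
tool_pos: [411.5, 294.1, 207.8]
tcp_rot: [180.0, -0.0, 36.6]
ft_force: [0.2, -0.3, -1.1]
finger_gap: 12.5
grip_force: 59.4
[411.5 294.1 207.8]
side [161.1  91.2] [215.1 121.8] measured [161  87] [216 129]
scene [442.3 166.4] [536.6 222.6] measured [437 164] [537 215]
```

```bash
python3 -m handwheel '{"series": [[[0,0,0,0,0,0,0],[0,0,0.5,0,0,0,0],[0,0,1.2,0,0,0,0],[0,0,1.8,0,0,0,0],[0,0,2.2,0,0,0,0],[0,0,2.2,0,0,0,0],[0,0,2.2,0,0,0,0]]]}'
```

```text
time: 32.02
tool_pos: [411.1, 294.8, 185.5]
tcp_rot: [180.0, -0.0, 36.7]
ft_force: [0.3, 0.7, -2.3]
finger_gap: 12.7
grip_force: 59.4
```

```bash
python3 -m handwheel '{"series": [[[-0.15,-0.1,0.4,0,0,0,0],[-0.15,-0.1,0.8,0,0,0,0],[-0.15,-0.1,1.1,0,0,0,0],[-0.15,-0.1,1.25,0,0,0,0],[-0.15,-0.1,1.3,0,0,0,0],[-0.15,-0.1,1.35,0,0,0,0],[-0.15,-0.1,1.35,0,0,0,0],[-0.15,-0.1,1.35,0,0,0,0]]]}'
```

```text
time: 33.02
tool_pos: [409.3, 294.7, 172.4]
tcp_rot: [180.0, -0.0, 36.7]
ft_force: [-2.7, -1.9, 5.4]
finger_gap: 12.8
grip_force: 60.3
```

Contact is at the expected height. Releasing and retreating, then measuring.

```bash
python3 -m handwheel '{"series": [[[0,0,0,0,0,0,0.4],[0,0,0,0,0,0,0.4],[0,0,0,0,0,0,0.4],[0,0,-2,0,0,0,0.4],[0,0,-6,0,0,0,0.4],[-6,3,-10,0,0,0,0.4],[-10,6,-13,0,0,0,0.4],[-14,8,-15,0,0,0,0.4],[-14,8,-15,0,0,0,0.4],[-14,8,-15,0,0,0,0.4]]]}'
python3 - <<'E'
import pickle; from bench import eyes,status; from h import *
st=status.sense(); print(st["tool_pos"].round(1),st["ft_force"].round(1)); t=np.linspace(0,2*np.pi,361)
for n in("side","scene"):
    c=eyes.snapshot(n); c0=proj(c,(408,294,130)).astype(int); k=mask(c,(8,90,25),(25,255,255),(c0[0]-65,max(0,c0[1]-55),c0[0]+65,c0[1]+50))
    p=np.array([proj(c,(409+72*np.cos(x),293+72*np.sin(x),h)) for x in t for h in(102,156)]); print(n,"stack",p.min(0).round(1),p.max(0).round(1),"measured",k.min(0),k.max(0))
    for nm,X in(("funnel",(669,-177,100)),):
        q=proj(c,X).astype(int); m=mask(c,(125,70,15),(165,255,255),(q[0]-40,q[1]-50,q[0]+40,q[1]+40)); u=m[m[:,1]<m[:,1].mean()]; print(nm,circ(ray(c,u,111.5)))
E
```

```text
time: 34.28
tool_pos: [345.0, 146.9, 321.7]
tcp_rot: [180.0, -0.1, 36.7]
ft_force: [-0.7, 1.0, -0.4]
finger_gap: 34.0
grip_force: 0.0
[345.  146.9 321.7] [-0.7  1.  -0.4]
side stack [162.5 102.7] [216.7 146.7] measured [163 100] [216 145]
funnel (array([ 667.62230986, -179.05407195]), np.float64(24.95491409578948))
scene stack [432.5 182.1] [528.8 258. ] measured [435 178] [530 258]
funnel (array([ 670.52782432, -174.81869414]), np.float64(25.843889772385648))
```

The stack outline matches a centred, level basket and lid, and the funnel hasn't moved. Handing in.

```bash
python3 -m handwheel '{"series": [[[0,0,0,0,0,0,0.4],[0,0,0,0,0,0,0.4],[0,0,0,0,0,0,0.4],[0,0,0,0,0,0,0.4]]]}'; python3 -c "
from bench import r; print(r.hand_in())"
```

```text
time: 34.88
tool_pos: [344.8, 146.9, 321.7]
tcp_rot: [-180.0, 0.0, 36.7]
ft_force: [0.4, 0.2, 0.0]
finger_gap: 34.3
grip_force: 0.0
the job is handed in; nothing more can be done
None
```

I handed the job in at about 35 s with the funnel in the jar, the bowl on the scale, the basket on the pot and the lid on the basket; my camera checks showed them all in place, but the hand-in returned no verdict.

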